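# Clamp the cork block in the boring jig

### The arm

A 7-joint arm with a two-finger parallel gripper is mounted at the origin on a cart in front of the work surface, level with it; the furniture and walls round the work are solid. World frame = base frame: x ahead of the robot, y to its left, z up, the work surface at z = 0. Lengths are in m, angles in rad, forces in N, time in s.
With the tool pointing down it reaches from about 0.4 to 0.85 m from the base axis. Payload 4.5 kg.
Tool frame: the origin (TCP) lies between the finger pads; the fingertips stand 25 mm ahead of it and the grasp point (between the pads) lies 6 mm ahead of it (r.tips_ahead is the distance from the TCP to the fingertips, in m); z points along the fingers, y is the direction in which the jaws open and shut (so a half turn about z gives the same grasp; the last joint's range is limited). The gripper opens to 88 mm and grips with 3 to 60 N. Pads are 18 mm wide; open, the fingers measure 123 mm over their backs; the gripper's body (75 mm by 187 mm) begins 45 mm behind the grasp point.
Start: joints at [-1.257, 0.689, -0.195, 1.565, 0.157, 0.902, -0.215], TCP at [0.173, 0.601, 0.264] pointing down, gripper open.
Joint ranges: [-3.01, 3.01], [-0.46, 2.08], [-1.47, 1.51], [0.13, 2.56], [-1, 4.14], [0.04, 2.09], [-2.66, 2.66]. Speed limits (rad/s): [2.57, 2.57, 3.14, 3.14, 3.14, 3.14, 3.14].

### API

Orientations are given as a unit quaternion [x, y, z, w].
In Python, from plant import r, imaging gives the robot as it stands.
- The arm moves only by the tool send_rows, never from a script. Its argument "moves" is one flat list of numbers, 6 for each row, row after row: the shift along the tool's x, y, z in m, then the turn, a rotation vector about the tool's x, y, z in degrees. A call has exactly 5 rows; each row is the pose to reach, as a shift and turn from the pose measured when the call began, along the tool's axes at that moment; what a row does not reach only later rows make up. A row lasts 1/12 s, in which the tool goes at most 41.7 mm and 7.16 degrees, less where a joint would pass 70% of its speed; a pose out of reach is approached as far as the arm can. A call with a gripper value outside its range is refused whole. "claw" is the closure, from -1 (fully open) to 1 (shut), so that 0 is half open, set as the call begins (left out, the last holds). The fingers move at their own pace and stop on an object; "grip_force" is the grip in N (left out, the last holds). Time passes only in rows, so rows that repeat a pose let the fingers close, or fill a call up. It gives the time, the measured TCP pose, the force and the opening at its end, in the units of the state.
- r.get_state(): the state, without advancing time (a new reading comes with each control period).
- imaging.snapshot(name): name is "scene" or "side" or "wrist"; returns a dict with "image" (420x560x3 uint8, red, green, blue), "depth" (420x560 float32, m along the optical axis (not along the pixel's ray), 0 where there is no reading), "mtx" (3x3 intrinsics, pixels), "D" ([k1, k2, p1, p2, k3] as OpenCV has them; the pictures are not rectified), "rvec" (rotation vector, rad) and "tvec" (3), from world to camera coordinates, as OpenCV has them. Camera axes: x right, y down, z forward; pixel columns grow to the right and rows downward; lengths in m; the calibration is good to about 2 mm. A picture is of the moment at which its call begins.
- r.finish_job(): hands the job in, once; it reports no verdict.
Trained networks look in a picture, given as the dict that the camera call returned (one of the last four; its "shot" number tells which), for a name from the list of things; names that differ only in an ending like _2 or _b are one class to them, and where a whole thing is asked for, a point or a joint stands for the part that bears it (a point fixed in the world has none). Each returns a list of dicts, best first, with "score" (0 to 1); they miss things now and then, are a little off and sometimes report something else, mostly with a low value. They report only what shows in the picture. A call takes as long as a camera call.
- imaging.look_for(query, picture): "box" ([centre column, centre row, width, height] as shares, 0 to 1, of the picture: columns of its width, rows of its height, round what is visible of it).
- imaging.silhouettes(query, picture): "pixels" (420x560 bool, what is visible of it) and "box" ([centre column, centre row, width, height] as shares, 0 to 1, of the picture: columns of its width, rows of its height, round what is visible of it).
- imaging.pinpoint(query, picture): "point" ([column, row] as shares, 0 to 1, of the picture: columns of its width, rows of its height: a listed point, or the origin of a listed thing).
The state is a dict: "clock": time; "q": joint angles; "qd": joint speeds; "joint_torque": joint torques, N m; "tool_pos": TCP position; "eef_rot": TCP orientation; "contact_force": force on the tool from outside, world axes, zero at the start; "moment": the same for the moment, N m; "opening": opening from 0.0 (shut) to 1.0 (fully open).
Only numpy, scipy, OpenCV 4.12 (cv2) and the standard library are available. Lean on these libraries where they do the work, as an engineer would, in place of code of your own. Each camera call takes 0.05 s, during which the arm holds its last target.

### The job

Clamp the cork block in the boring jig: with the outside of the fingers swing the upright metal strap over the cork and push it down until it lies flat on the block, then push the cam lever over and all the way down onto the strap so that it locks. Grip and lift nothing, leave the cork where it lies in the jig, and do not disturb the bottle, vial, cap and dish standing around.

Things in the scene. Friction and masses are not known exactly. Their poses are not given: they have to be found in the camera images.
- jig: Fixed boring jig on the worktop: aluminium base plate 110 x 200 x 15 mm. Origin: centre of its underside; z up; its y axis runs along the plate's length, from the lever post (at y = -80 mm) to the strap hinge (at y = +65 mm). Two fences 70 mm apart overall, 26 mm high above the worktop, hold the cork between them.
- strap (a joint): Strap hinge angle (rad): 0 = strap level, lying flat on the cork; 1.57 = standing upright; more = leaning away from the cork towards the jig's +y; hard stop at 2.0. Starts at 1.5 to 1.85. Closing swings the free end up over and towards the jig's -y. The hinge is stiff enough for the strap to stay where it is left (about 0.07 N m, 1 N at the middle of the strap).
- strap_hinge (a point): Point on the strap's hinge axis (axis parallel to the jig's x), mid-width, 54 mm above the worktop.
- strap_tip (a point): Middle of the outer (when closed: upper) edge of the strap's free end, 132 mm from the hinge axis. The strap is a flat steel bar 28 mm wide and 8 mm thick, centred on the hinge axis, with a 5 mm rubber foot under its middle (47 to 83 mm from the hinge). Closed, its top is 58 mm above the worktop.
- lever (a joint): Cam lever angle (rad): 0 = fully down, level, lying along the jig's +y 13 mm clear above the strap, cam nose pressed on the strap's end; 1.57 = upright; more = leaning away from the strap towards the jig's -y; hard stop at 2.0. Starts at 1.65 to 1.9. Below about 1.5 its nose gets in the way of the strap's end, so the strap must be down first. Stays where it is left (about 0.12 N m, 2 N at the grip).
- lever_pivot (a point): Point on the lever's pin (axis parallel to the jig's x), mid-width, at jig y = -80 mm, 75 mm above the worktop, between two cheeks 32 mm wide overall and 85 mm high.
- lever_tip (a point): Outer end of the lever's centre line, 78 mm from the pin. The lever is a dark steel bar 14 mm wide and 8 mm thick whose last 37 mm are a round black grip of 14 mm diameter.
- cork_center (a point): Centre of the loose cork block, 150 x 56 x 30 mm, lying flat across the jig between the fences with its length along the jig's x; its top is 45 mm above the worktop.
- vial: Loose open glass vial, 35 mm across, 66 mm high, beside the jig near the lever; origin at its foot. Bystander.
- cap: Loose black screw cap, 41 mm across, 24 mm high, beside the jig near the hinge; origin at its underside. Bystander.
- amber: Loose square amber dropper bottle, 47 x 47 x 132 mm, standing to the right of the jig; origin at its foot. Bystander.
- dish: Loose white evaporating dish, 82 mm across, 31 mm high, far to the right; origin at its foot. Bystander.

How it is judged:
On the way, in this order (a step that is already met when the one before it is completed fails the run):
1. the strap lies flat on the cork while the lever is still up (value of joint strap below 0.06 rad and value of joint lever above 1.2 rad), for 0.2 s.
2. the lever is fully down on the closed strap (value of joint lever below 0.1 rad and value of joint strap below 0.06 rad), for 0.2 s.
At the end, for the whole second after the job is handed in: The strap is down on the cork (within 0.06 rad of level), the cam lever is fully down (within 0.1 rad of its stop), and the cork is within 20 mm of where it lay (all of step 2 and distance of cork_center from where it was at the start of the episode below 0.02 m); the robot touches nothing.
It fails at once if the cork is lifted out of the jig (15 mm or more) (height (world z) of cork_center above 0.045 m).
It fails at once if the cork is shoved more than 30 mm (distance of cork_center from where it was at the start of the episode above 0.03 m).
It fails at once if the vial, cap, bottle or dish is moved more than 25 mm, knocked over or lifted (distance of any of vial, cap, amber, dish from where it was at the start of the episode above 0.025 m or angle between any of vial, amber's own z axis and vertical above 0.5 rad).
It also fails if it takes over 48 s, if anything falls off the work surface, if the arm or the gripper's body presses on something with over 40 N, if the wrist force passes 120 N, or if a joint passes its speed limit or range.

## Working session

There is one attempt and no reset: what is moved stays moved. The work goes in short steps, Python scripts to look and compute and a tool call to move; the robot and the scene stay as the last step left them, time stands still between calls to the robot, and variables do not carry over. Pictures are saved under pics/ and viewed, and the job is handed in when it is done.

Besides the shell and the picture viewer there is one more tool, called after ">>>" as a command line: name --argument value ..., lists and objects as JSON in quotes. send_rows: Moves the arm, as the interface text tells. Its arguments: {"type":"object","properties":{"moves":{"type":"array"},"claw":{"type":"number"},"grip_force":{"type":"number"}},"required":["moves"]}

```bash
mkdir -p pics; ls
cat > h.py <<'E'
import numpy as np, cv2
from scipy.spatial.transform import Rotation as R
from plant import r, imaging
def snap(n,f):
    p=imaging.snapshot(n); cv2.imwrite(f'pics/{f}.png',cv2.cvtColor(p['image'],cv2.COLOR_RGB2BGR)); return p
def RT(p):
    return cv2.Rodrigues(np.array(p['rvec'],float))[0], np.array(p['tvec'],float).ravel()
def ray(p,uv):
    n=cv2.undistortPoints(np.array([[uv]],float),np.array(p['mtx']),np.array(p['D']))[0,0]
    Rm,t=RT(p); return -Rm.T@t, Rm.T@np.array([n[0],n[1],1.])
def at_z(p,uv,z):
    o,d=ray(p,uv); return o+d*(z-o[2])/d[2]
def at_depth(p,uv):
    o,d=ray(p,uv); return o+d*float(p['depth'][int(round(uv[1])),int(round(uv[0]))])
def proj(p,X):
    return cv2.projectPoints(np.array(X,float).reshape(-1,1,3),np.array(p['rvec'],float),np.array(p['tvec'],float),np.array(p['mtx']),np.array(p['D']))[0][:,0]
def pt(q,p):
    L=imaging.pinpoint(q,p)
    return [(round(a['score'],2),np.array(a['point'])*[560,420]) for a in L[:2]]
E
python3 - <<'E'
from h import *
s=r.get_state(); print(s['clock'],s['tool_pos'],s['eef_rot'],r.tips_ahead,s['opening'])
for n in ['scene','side']:
    p=snap(n,n+'0')
    for q in ['jig','strap_hinge','strap_tip','lever_pivot','lever_tip','cork_center','vial','cap','amber','dish']:
        for sc,uv in pt(q,p): print(n,q,sc,uv.round(1), at_depth(p,np.clip(uv,0,[559,419])).round(3))
E
```

```text
pics
0.0 [0.17246028 0.60011224 0.26291163] [ 1.39388715e-01  9.90237317e-01 -9.15709895e-04 -6.37812402e-05] 0.025 1.0036467881786948
scene jig 0.6 [220.8 191.9] [0.488 0.106 0.035]
scene strap_hinge 0.64 [208.9 169.5] [0.508 0.191 0.063]
scene strap_tip 0.62 [203.7 134.7] [0.666 0.458 0.002]
scene lever_pivot 0.61 [232.  193.1] [0.489 0.047 0.066]
scene cork_center 0.7 [220.2 187.5] [0.493 0.114 0.045]
scene vial 0.72 [261.2 201.8] [0.566 0.008 0.011]
scene cap 0.7 [296.8 292.6] [ 0.394 -0.322  0.038]
scene cap 0.43 [178.9 194.7] [0.394 0.198 0.021]
scene amber 0.72 [298.6 292.5] [ 0.398 -0.324  0.037]
scene dish 0.95 [343.4 333. ] [ 0.411 -0.457  0.003]
side jig 0.73 [283.6 191.1] [0.496 0.043 0.057]
side strap_hinge 0.84 [289.  168.5] [0.514 0.193 0.056]
side strap_tip 0.91 [285.  131.1] [ 0.505  0.964 -0.125]
side lever_pivot 0.45 [283.6 184. ] [0.496 0.041 0.083]
side lever_tip 0.63 [276.  166.5] [0.469 0.315 0.001]
side lever_tip 0.49 [284.9 194.4] [0.501 0.089 0.017]
side cork_center 0.82 [288.6 186.8] [0.513 0.1   0.039]
side vial 0.64 [309.9 210.3] [0.577 0.005 0.014]
side vial 0.43 [249.2 284.5] [ 0.419 -0.336  0.033]
side cap 0.63 [257.4 181. ] [0.407 0.197 0.004]
side amber 0.58 [250.  285.8] [ 0.421 -0.336  0.029]
side dish 0.9 [244.2 339. ] [ 0.418 -0.463  0.003]
```

View pics/scene0.png

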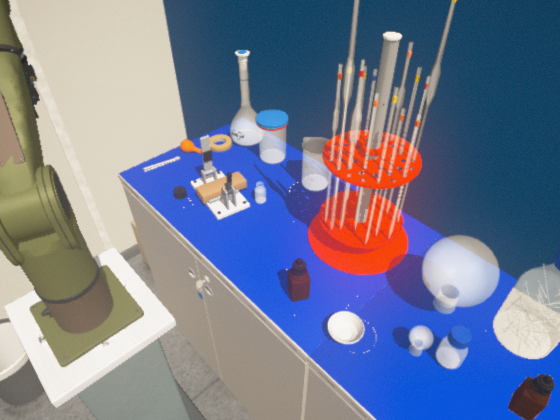

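View pics/side0.png

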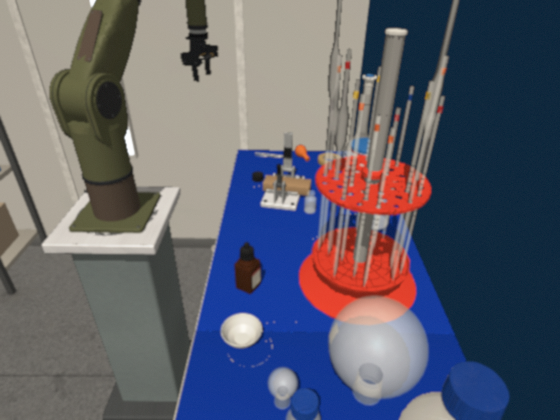

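Run:
```python
import cv2
a=cv2.imread('pics/scene0.png')[110:230,140:310]; b=cv2.imread('pics/side0.png')[110:230,220:350]
cv2.imwrite('pics/sc.png',cv2.resize(a,None,fx=4.5,fy=4.5,interpolation=cv2.INTER_CUBIC)); cv2.imwrite('pics/si.png',cv2.resize(b,None,fx=4.5,fy=4.5,interpolation=cv2.INTER_CUBIC))
```

```text
(no output)
```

View pics/sc.png

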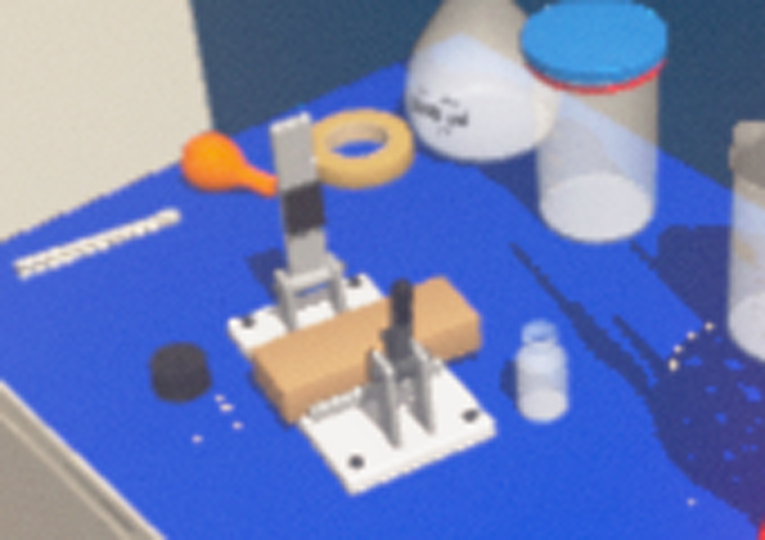

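View pics/si.png

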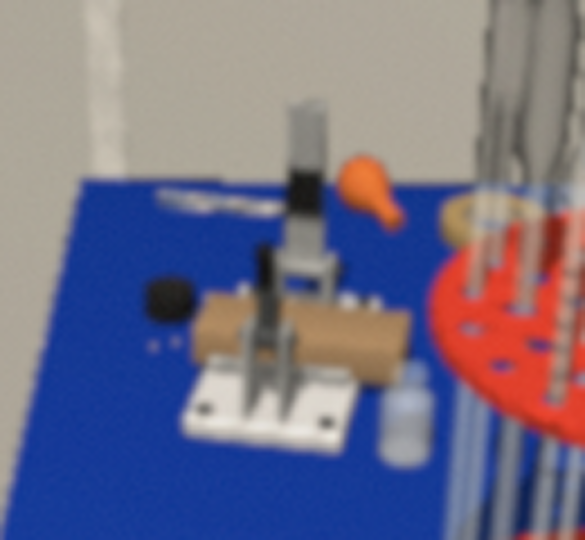

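The scene view shows the jig at about (220,190): the strap is upright at (204,150), the lever at (230,185), the vial at (260,195) and the cap at (180,193). The side view agrees. Next I'll triangulate the points and check for nearby obstacles.

Run:
```python
from h import *
P=imaging.snapshot('scene'); Q=imaging.snapshot('side')
def tri(a,b):
    o1,d1=ray(P,a);o2,d2=ray(Q,b); A=np.stack([d1,-d2],1); s=np.linalg.lstsq(A,o2-o1,rcond=None)[0]
    x=o1+s[0]*d1;y=o2+s[1]*d2; return ((x+y)/2).round(4), round(np.linalg.norm(x-y),4)
D={}
for p in (P,Q):
    for q in ['strap_hinge','strap_tip','lever_pivot','lever_tip','cork_center','vial','cap','jig']:
        z={'strap_hinge':.054,'lever_pivot':.075,'cork_center':.03,'vial':0,'cap':0,'jig':0}.get(q)
        for sc,uv in pt(q,p)[:2]:
            D.setdefault(q,[]).append((p is P,uv)); print(q,sc,uv.round(1), at_z(p,uv,z).round(4) if z is not None else '')
for q,L in D.items():
    a=[u for f,u in L if f]; b=[u for f,u in L if not f]
    for x in a:
        for y in b: print(q,tri(x,y))
# obstacles from depth
for p,n in((P,'scene'),(Q,'side')):
    v,u=np.mgrid[0:420,0:560]; uv=np.stack([u.ravel(),v.ravel()],1).astype(float)
    nn=cv2.undistortPoints(uv[:,None],np.array(p['mtx']),np.array(p['D']))[:,0]; Rm,t=RT(p)
    d=p['depth'].ravel(); X=(np.c_[nn,np.ones(len(nn))]*d[:,None]-t)@Rm
    np.save(n+'_X.npy',X.reshape(420,560,3))
    m=(d>0)&(X[:,2]>.06)&(X[:,2]<.6)&(X[:,0]>.25)&(X[:,0]<.95)&(X[:,1]>-.2)&(X[:,1]<.6)
    H={}
    for x in X[m]:
        k=(round(x[0]/.04)*.04,round(x[1]/.04)*.04); H.setdefault(k,[]).append(x[2])
    print(n,[(round(k[0],2),round(k[1],2),len(z),round(max(z),2)) for k,z in sorted(H.items()) if len(z)>3])
```

```text
strap_hinge 0.83 [206.9 171.4] [0.5045 0.1983 0.054 ]
strap_tip 0.93 [204.5 134.6] 
lever_pivot 0.61 [223.2 186.1] [0.4836 0.0814 0.075 ]
lever_pivot 0.45 [232.9 192.6] [0.4861 0.038  0.075 ]
lever_tip 0.46 [227.4 173.1] 
lever_tip 0.44 [218.4 192.7] 
cork_center 0.96 [220.5 188.9] [0.4993 0.1234 0.03  ]
vial 0.75 [260.1 204.1] [0.5642 0.0115 0.    ]
cap 0.51 [182.  193.4] [0.4154 0.2209 0.    ]
jig 0.91 [219.5 191.5] [0.5088 0.1463 0.    ]
strap_hinge 0.61 [285.7 169.9] [0.5034 0.1871 0.054 ]
strap_hinge 0.42 [285.3 132.1] [0.5026 0.5136 0.054 ]
strap_tip 0.9 [284.9 130. ] 
lever_pivot 0.42 [276.9 184.1] [0.4759 0.0535 0.075 ]
lever_tip 0.68 [275.6 165.1] 
cork_center 0.57 [286.2 186.5] [0.5053 0.1179 0.03  ]
vial 0.73 [311.8 211.5] [0.5841 0.019  0.    ]
cap 0.68 [260.9 178.3] [0.4179 0.2243 0.    ]
jig 0.57 [285.7 191. ] [0.5044 0.1398 0.    ]
strap_hinge (array([0.5047, 0.1996, 0.05  ]), np.float64(0.0051))
strap_hinge (array([0.4712, 0.1082, 0.1788]), np.float64(0.0943))
strap_tip (array([0.4985, 0.1712, 0.203 ]), np.float64(0.0037))
lever_pivot (array([0.4793, 0.0768, 0.0699]),
[... 5146 characters left out ...]
oat64(0.53)), (0.84, 0.52, 78, np.float64(0.53)), (0.84, 0.56, 104, np.float64(0.53)), (0.84, 0.6, 78, np.float64(0.52)), (0.88, -0.2, 208, np.float64(0.6)), (0.88, -0.16, 348, np.float64(0.59)), (0.88, -0.12, 262, np.float64(0.59)), (0.88, -0.08, 201, np.float64(0.59)), (0.88, -0.04, 66, np.float64(0.59)), (0.88, 0.0, 73, np.float64(0.58)), (0.88, 0.04, 130, np.float64(0.58)), (0.88, 0.08, 111, np.float64(0.57)), (0.88, 0.12, 108, np.float64(0.57)), (0.88, 0.16, 32, np.float64(0.47)), (0.88, 0.2, 94, np.float64(0.5)), (0.88, 0.24, 51, np.float64(0.54)), (0.88, 0.28, 39, np.float64(0.52)), (0.88, 0.32, 39, np.float64(0.5)), (0.88, 0.56, 6, np.float64(0.49)), (0.88, 0.6, 5, np.float64(0.52))]
```

Run:
```python
from h import *
A=np.r_[np.load('scene_X.npy').reshape(-1,3),np.load('side_X.npy').reshape(-1,3)]
m=(abs(A[:,0]-.5)<.11)&(A[:,1]>-.02)&(A[:,1]<.27)
A=A[m]
c=A[(abs(A[:,2]-.045)<.004)&(A[:,1]>.06)&(A[:,1]<.17)]
print('cork top',len(c),cv2.minAreaRect(c[:,:2].astype(np.float32)),np.median(c,0))
pl=A[(abs(A[:,2]-.015)<.003)]
print('plate',len(pl),cv2.minAreaRect(pl[:,:2].astype(np.float32)))
for nm,s in (('strap',A[(A[:,2]>.07)&(A[:,1]>.14)]),('lever',A[(A[:,2]>.06)&(A[:,1]<.1)])):
    print(nm)
    for z in np.arange(.06,.2,.015):
        b=s[(s[:,2]>=z)&(s[:,2]<z+.015)]
        if len(b)>3: print(round(z,3),len(b),np.median(b,0).round(4),b.min(0)[:2].round(3),b.max(0)[:2].round(3))
```

```text
cork top 847 ((0.5026242733001709, 0.10813787579536438), (0.10567959398031235, 0.15271587669849396), 79.23397064208984) [0.50739002 0.1263499  0.04615339]
plate 941 ((0.49076706171035767, 0.11855606734752655), (0.17561796307563782, 0.24589695036411285), 7.626791477203369)
strap
0.06 27 [0.5072 0.1912 0.0726] [0.494 0.185] [0.521 0.196]
0.075 62 [0.507  0.1905 0.0822] [0.493 0.185] [0.52  0.201]
0.09 55 [0.5067 0.1898 0.096 ] [0.492 0.181] [0.52  0.196]
0.105 77 [0.5063 0.1847 0.1128] [0.492 0.178] [0.523 0.198]
0.12 73 [0.5061 0.1839 0.1272] [0.491 0.178] [0.523 0.196]
0.135 92 [0.5058 0.1867 0.1408] [0.492 0.178] [0.522 0.195]
0.15 79 [0.5055 0.1877 0.1575] [0.492 0.183] [0.521 0.196]
0.165 76 [0.507  0.1871 0.1732] [0.492 0.182] [0.521 0.194]
0.18 58 [0.5066 0.1876 0.1853] [0.492 0.182] [0.521 0.195]
lever
0.06 138 [0.5662 0.0358 0.0651] [0.462 0.011] [0.588 0.061]
0.075 144 [0.4795 0.0466 0.0823] [0.461 0.035] [0.503 0.065]
0.09 50 [0.4791 0.0455 0.0978] [0.474 0.041] [0.491 0.068]
0.105 38 [0.4791 0.0415 0.1121] [0.472 0.035] [0.488 0.048]
0.12 36 [0.4789 0.0367 0.1282] [0.471 0.033] [0.488 0.044]
0.135 45 [0.4789 0.0346 0.1433] [0.471 0.03 ] [0.488 0.041]
0.15 15 [0.4786 0.0386 0.1517] [0.474 0.03 ] [0.484 0.043]
```

```bash
cat >> h.py <<'E'
JY=np.array([.185,.983,0]);JX=np.array([.983,-.185,0]);HIN=np.array([.507,.191,0]); JO=HIN-.065*JY
def jp(x,y,z): return JO+x*JX+y*JY+[0,0,z]   # jig -> world (m)
RD=np.stack([np.cross(JX,[0,0,-1]),JX,[0,0,-1]],1)  # tool y along jig x, down
def go(T,Rt=RD,tip=True):
    "tip target -> shift in tool axes (mm) and turn (deg)"
    s=r.get_state(); Rc=R.from_quat(s['eef_rot']).as_matrix(); p=np.array(s['tool_pos'])
    T=np.array(T)-Rt[:,2]*(r.tips_ahead if tip else 0)
    return (Rc.T@(T-p)*1e3).round(1), np.degrees(R.from_matrix(Rc.T@Rt).as_rotvec()).round(2)
def st():
    s=r.get_state(); Rc=R.from_quat(s['eef_rot']).as_matrix(); t=np.array(s['tool_pos'])+Rc[:,2]*r.tips_ahead-JO
    print('t',round(s['clock'],2),'tip in jig mm',(np.array([t@JX,t@JY,t[2]])*1e3).round(1),'F',np.round(s['contact_force'],1),'open',round(s['opening'],2),'q',np.round(s['q'],2))
E
python3 - <<'E'
from h import *
st(); print(RD); print(go(jp(0,.115,.24)))
E
```

```text
t 2.0 tip in jig mm [-404.5  405.9  238.7] F [ 0.6  0.5 -0.4] open 1.0 q [-1.26  0.69 -0.19  1.57  0.16  0.9  -0.22]
[[ 0.185  0.983  0.   ]
 [ 0.983 -0.185  0.   ]
 [ 0.     0.    -1.   ]]
(array([-429.9, -251.7,   -1.3]), array([ 0.  , -0.  , 84.63]))
```

>>> send_rows --moves '[-0.034,-0.02,0,0,0,6.5,-0.068,-0.04,0,0,0,13,-0.102,-0.06,0,0,0,19.5,-0.136,-0.08,0,0,0,26,-0.17,-0.1,0,0,0,32.5]' --claw 1 --grip_force 20

```text
clock: 2.42
tool_pos: [0.3094, 0.4563, 0.2639]
eef_rot: [0.413, 0.911, 0.0, 0.0]
contact_force: [0.5, 0.5, 0.4]
opening: 0.645
```

```bash
python3 -c "
from h import *
st(); print(go(jp(0,.115,.24)))"
```

```text
t 2.42 tip in jig mm [-243.3  289.2  238.9] F [0.5 0.5 0.4] open 0.65 q [-1.03  0.59 -0.05  1.8   0.04  0.76 -0.38]
(array([-298.9,   13.5,   -1.1]), array([ 2.000e-02, -2.000e-02,  5.182e+01]))
```

>>> send_rows --moves '[-0.034,0.0015,0,0,0,6,-0.068,0.003,0,0,0,12,-0.102,0.0045,0,0,0,18,-0.136,0.006,0,0,0,24,-0.17,0.0075,0,0,0,30]'

```text
clock: 2.83
tool_pos: [0.4279, 0.3321, 0.2641]
eef_rot: [0.637, 0.771, 0.001, -0.0]
contact_force: [0.5, 0.1, -0.7]
opening: 0.27
```

```bash
python3 -c "
from h import *
st(); print(go(jp(0,.115,.24)))"
```

```text
t 2.83 tip in jig mm [-103.8  189.1  239.1] F [ 0.5  0.1 -0.7] open 0.27 q [-0.8   0.58  0.08  1.83 -0.07  0.74 -0.49]
(array([-106.9,   69.4,   -0.9]), array([ 0.03, -0.05, 21.54]))
```

>>> send_rows --moves '[-0.03,0.02,0,0,0,6,-0.06,0.04,0,0,0,12,-0.085,0.055,0,0,0,17,-0.1,0.065,0,0,0,20,-0.107,0.0694,0,0,0,21.5]'

```text
clock: 3.25
tool_pos: [0.5182, 0.2375, 0.2643]
eef_rot: [0.771, 0.636, 0.001, 0.001]
contact_force: [0.5, 0.9, 0.9]
opening: 0.007
```

```bash
python3 -c "
from h import *
st(); print(go(jp(0,.115,.24)))
p=snap('scene','s1');q=snap('wrist','w1')
import numpy as np
a=cv2.imread('pics/s1.png')[90:230,140:310]; cv2.imwrite('pics/s1c.png',cv2.resize(a,None,fx=4,fy=4,interpolation=cv2.INTER_CUBIC))
"
```

```text
t 3.25 tip in jig mm [  2.5 112.8 239.3] F [0.5 0.9 0.9] open 0.01 q [-0.62  0.62  0.18  1.75 -0.15  0.79 -0.56]
(array([ 2.2, -2.5, -0.7]), array([ 0.11, -0.02, -0.3 ]))
```

View pics/s1c.png

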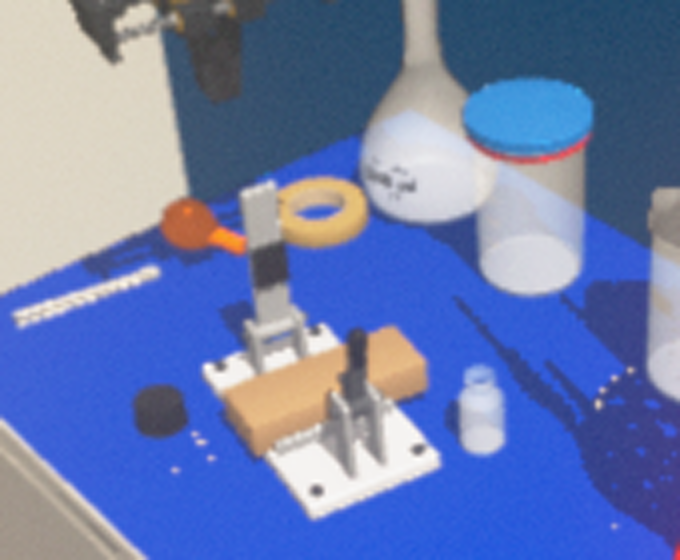

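View pics/w1.png

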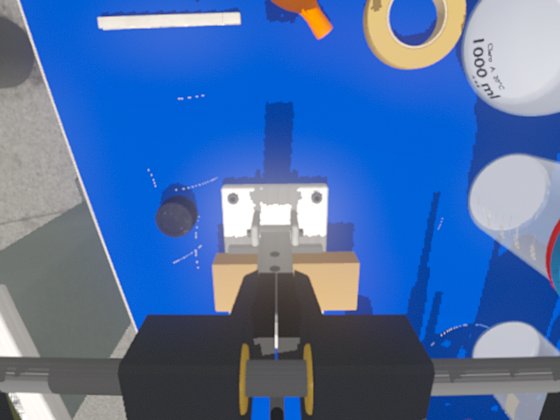

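The wrist view confirms the alignment: the strap is at column 275 in line with the fingers, and the cork edges are horizontal. Next I lower the tool behind the strap.

>>> send_rows --moves '[0.002,-0.0025,0.025,0,0,0,0.002,-0.0025,0.05,0,0,0,0.002,-0.0025,0.075,0,0,0,0.002,-0.0025,0.095,0,0,0,0.002,-0.0025,0.1,0,0,0]'

```text
clock: 3.77
tool_pos: [0.5109, 0.2445, 0.161]
eef_rot: [0.768, 0.64, -0.002, -0.002]
contact_force: [-0.1, 0.9, 0.0]
opening: 0.007
```

```bash
python3 -c "
from h import *
st(); 
p=snap('scene','s2');q=snap('side','d2')
a=cv2.imread('pics/s2.png')[90:230,140:310]; b=cv2.imread('pics/d2.png')[90:230,200:370]; cv2.imwrite('pics/s2c.png',cv2.resize(np.hstack([a,b]),None,fx=2.35,fy=2.35,interpolation=cv2.INTER_CUBIC))
"
```

```text
t 3.77 tip in jig mm [ -6.2 118.3 136. ] F [-0.1  0.9  0. ] open 0.01 q [-0.6   0.76  0.13  1.84 -0.18  0.55 -0.53]
```

View pics/s2c.png

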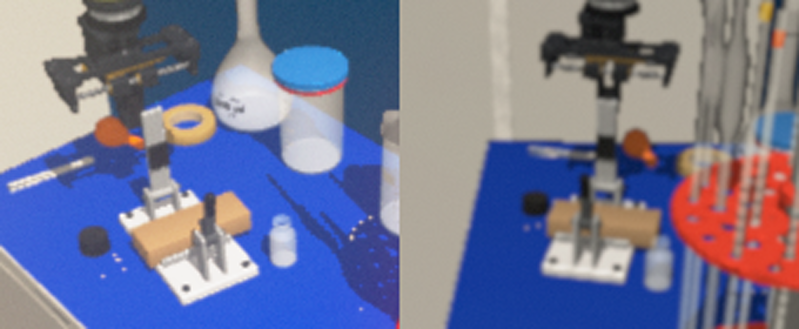

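Fingers are behind the strap. I'm starting the sweep.

>>> send_rows --moves '[-0.015,0.003,-0.001,0,0,0,-0.03,0.006,-0.001,0,0,0,-0.042,0.006,-0.001,0,0,0,-0.052,0.006,-0.001,0,0,0,-0.062,0.006,-0.001,0,0,0]'

```text
clock: 4.28
tool_pos: [0.5077, 0.1812, 0.1652]
eef_rot: [0.769, 0.64, 0.0, -0.001]
contact_force: [0.6, 0.5, -0.4]
opening: 0.007
```

```bash
python3 -c "
from h import *
st(); print(go(jp(0,.035,.1296)))"
```

```text
t 4.28 tip in jig mm [  2.4  55.6 140.2] F [ 0.6  0.5 -0.4] open 0.01 q [-0.49  0.73  0.11  1.93 -0.16  0.5  -0.45]
(array([-20.5,  -2.5,  10.5]), array([-0.07, -0.12,  0.19]))
```

>>> send_rows --moves '[-0.01,-0.0025,0.005,0,0,0,-0.02,-0.0025,0.0105,0,0,0,-0.03,-0.0025,0.016,0,0,0,-0.036,-0.0025,0.021,0,0,0,-0.039,-0.0025,0.024,0,0,0]'

```text
clock: 4.7
tool_pos: [0.4977, 0.1419, 0.1404]
eef_rot: [0.769, 0.639, -0.0, -0.001]
contact_force: [0.0, 0.4, 0.8]
opening: 0.004
```

```bash
python3 -c "
from h import *
st(); 
p=snap('scene','s3');q=snap('side','d3')
a=cv2.imread('pics/s3.png')[90:230,140:310]; b=cv2.imread('pics/d3.png')[90:230,200:370]; cv2.imwrite('pics/s3c.png',cv2.resize(np.hstack([a,b]),None,fx=2.35,fy=2.35,interpolation=cv2.INTER_CUBIC))
"
```

```text
t 4.7 tip in jig mm [-1.000e-01  1.510e+01  1.154e+02] F [0.  0.4 0.8] open 0.0 q [-0.42  0.75  0.08  2.   -0.16  0.4  -0.39]
```

View pics/s3c.png

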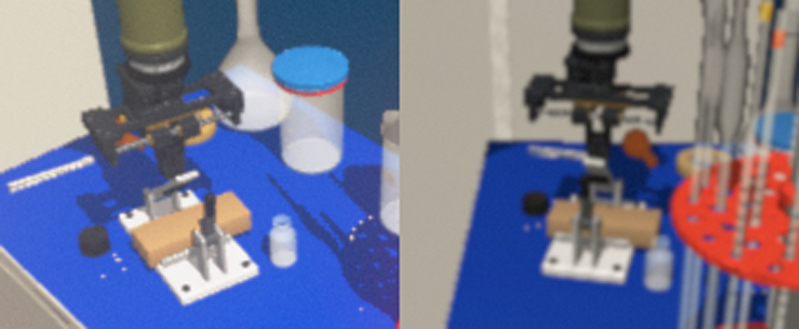

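>>> send_rows --moves '[-0.007,0,0.008,0,0,0,-0.0125,0,0.0155,0,0,0,-0.018,0,0.026,0,0,0,-0.022,0,0.035,0,0,0,-0.024,0,0.043,0,0,0]'

```text
clock: 5.22
tool_pos: [0.4929, 0.1186, 0.0965]
eef_rot: [0.769, 0.639, -0.001, -0.002]
contact_force: [-0.5, 0.6, 0.6]
opening: 0.005
```

```bash
python3 -c "
from h import *
st(); "
```

```text
t 5.22 tip in jig mm [-0.6 -8.7 71.5] F [-0.5  0.6  0.6] open 0.0 q [-0.36  0.83  0.05  2.05 -0.15  0.27 -0.36]
```

>>> send_rows --moves '[0,0,0.004,0,0,0,-0.001,0,0.008,0,0,0,-0.001,0,0.011,0,0,0,-0.001,0,0.0135,0,0,0,-0.001,0,0.0145,0,0,0]'

```text
clock: 5.63
tool_pos: [0.4925, 0.1177, 0.0834]
eef_rot: [0.769, 0.639, -0.001, -0.002]
contact_force: [-4.4, -1.1, 27.8]
opening: 0.006
```

```bash
python3 -c "
from h import *
st(); "
```

```text
t 5.63 tip in jig mm [-0.7 -9.7 58.4] F [-4.4 -1.1 27.8] open 0.01 q [-0.35  0.85  0.05  2.05 -0.15  0.24 -0.36]
```

The contact force rose to 28 N with the tip at 58.4 mm, so the strap is flat. I'm lifting off, then checking it.

>>> send_rows --moves '[0,0,0,0,0,0,0.003,0,-0.02,0,0,0,0.003,0,-0.05,0,0,0,0.003,0,-0.085,0,0,0,0.003,0,-0.12,0,0,0]'

```text
clock: 6.05
tool_pos: [0.4929, 0.1207, 0.2045]
eef_rot: [0.769, 0.639, -0.001, -0.002]
contact_force: [1.0, 1.3, -0.2]
opening: 0.005
```

```bash
python3 -c "
from h import *
st(); print(go(jp(0,-.14,.185)))
p=snap('scene','s4');q=snap('side','d4')
a=cv2.imread('pics/s4.png')[90:230,140:310]; b=cv2.imread('pics/d4.png')[90:230,200:370]; cv2.imwrite('pics/s4c.png',cv2.resize(np.hstack([a,b]),None,fx=2.35,fy=2.35,interpolation=cv2.INTER_CUBIC))
"
```

```text
t 6.05 tip in jig mm [ -0.9  -6.7 179.5] F [ 1.   1.3 -0.2] open 0.0 q [-0.4   0.63  0.11  1.98 -0.13  0.54 -0.38]
(array([-133.3,    0.4,   -5.6]), array([-0.24, -0.03,  0.16]))
```

View pics/s4c.png

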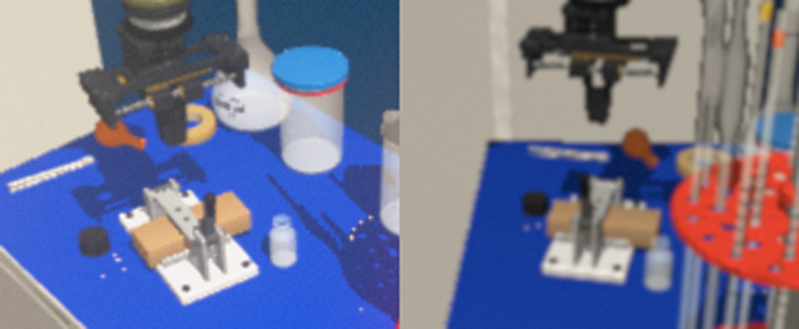

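The strap lies flat on the cork with its end between the lever cheeks. I'm passing over the lever to its far side.

>>> send_rows --moves '[-0.02,0,-0.012,0,0,0,-0.05,0,-0.012,0,0,0,-0.085,0,-0.012,0,0,0,-0.115,0,-0.012,0,0,0,-0.138,0,-0.01,0,0,0]'

```text
clock: 6.57
tool_pos: [0.4702, -0.0169, 0.2171]
eef_rot: [0.77, 0.639, 0.004, 0.001]
contact_force: [0.3, 0.8, -0.0]
opening: 0.007
```

```bash
python3 -c "
from h import *
st(); print(go(jp(0,-.145,.12)))
A=[]
for n in ('scene','side'):
    p=imaging.snapshot(n)
    v,u=np.mgrid[100:260,140:360]; uv=np.stack([u.ravel(),v.ravel()],1).astype(float)
    nn=cv2.undistortPoints(uv[:,None],np.array(p['mtx']),np.array(p['D']))[:,0]; Rm,t=RT(p)
    d=p['depth'][100:260,140:360].ravel(); X=(np.c_[nn,np.ones(len(nn))]*d[:,None]-t)@Rm-JO
    A.append(np.c_[X@JX,X@JY,X[:,2]]*1e3)
A=np.vstack(A); S=A[abs(A[:,0])<10]
for y in range(-70,80,12):
    b=S[(S[:,1]>=y)&(S[:,1]<y+12)&(S[:,2]<100)]; print(y,len(b),np.median(b[:,2]).round(1) if len(b) else '')
L=A[(abs(A[:,0])<15)&(A[:,1]<-40)&(A[:,1]>-125)&(A[:,2]>90)&(A[:,2]<160)]
for z in range(90,160,12):
    b=L[(L[:,2]>=z)&(L[:,2]<z+12)]; print(z,len(b), np.median(b,0).round(1) if len(b) else '',b[:,1].min() if len(b) else '')
"
```

```text
t 6.57 tip in jig mm [   2.5 -146.   192.1] F [ 0.3  0.8 -0. ] open 0.01 q [-0.11  0.57  0.07  2.08 -0.09  0.48 -0.15]
(array([ 0.7, -2.7, 72.1]), array([ 0.33, -0.27,  0.03]))
-70 42 50.6
-58 16 16.7
-46 21 18.3
-34 45 28.7
-22 24 59.5
-10 26 59.8
2 21 59.4
14 28 59.6
26 23 58.7
38 29 59.0
50 23 59.3
62 34 61.5
74 10 17.3
90 45 [ -0.4 -82.3  95.3] -84.97328708626767
102 31 [  0.4 -85.3 108.3] -87.94272803035862
114 31 [  1.  -88.5 120.7] -95.36614532064854
126 29 [  1.4 -91.4 133.1] -95.13579138918492
138 33 [  1.7 -93.5 144.1] -97.77719258841026
150 18 [  1.1 -92.4 151.8] -96.86070237237861
```

Strap top measures 59 mm all along its length, so it is level. The lever is at about 1.78 rad. Descending behind the lever.

>>> send_rows --moves '[0,-0.0015,0.015,0,0,0,0,-0.0015,0.035,0,0,0,0,-0.0015,0.055,0,0,0,0,-0.0015,0.068,0,0,0,0,-0.0015,0.07,0,0,0]'

```text
clock: 7.08
tool_pos: [0.4675, -0.017, 0.1445]
eef_rot: [0.771, 0.637, 0.001, -0.001]
contact_force: [0.1, 0.7, -0.2]
opening: 0.006
```

```bash
python3 -c "
from h import *
st(); print(go(jp(0.001,-.1,.128)))"
```

```text
t 7.08 tip in jig mm [  -0.3 -146.7  119.5] F [ 0.1  0.7 -0.2] open 0.01 q [-0.09  0.71  0.04  2.14 -0.11  0.29 -0.14]
(array([46.7,  1.2, -8.3]), array([ 0.03, -0.17, -0.18]))
```

>>> send_rows --moves '[0.015,0.001,-0.003,0,0,0,0.032,0.001,-0.007,0,0,0,0.045,0.001,-0.01,0,0,0,0.056,0.001,-0.012,0,0,0,0.066,0.001,-0.0125,0,0,0]'

```text
clock: 7.5
tool_pos: [0.4809, 0.0485, 0.1576]
eef_rot: [0.771, 0.637, 0.001, -0.001]
contact_force: [0.4, -2.5, -0.6]
opening: 0.006
```

```bash
python3 -c "
from h import *
st()"
```

```text
t 7.5 tip in jig mm [  0.7 -79.9 132.6] F [ 0.4 -2.5 -0.6] open 0.01 q [-0.24  0.69  0.07  2.09 -0.14  0.36 -0.24]
```

>>> send_rows --moves '[0.007,0,0.0015,0,0,0,0.014,0,0.004,0,0,0,0.021,0,0.0075,0,0,0,0.027,0,0.0115,0,0,0,0.032,0,0.016,0,0,0]'

```text
clock: 7.92
tool_pos: [0.4872, 0.0808, 0.1414]
eef_rot: [0.77, 0.637, 0.002, -0.001]
contact_force: [0.1, -0.6, 2.7]
opening: 0.008
```

```bash
python3 -c "
from h import *
st()
p=snap('scene','s5');q=snap('side','d5')
a=cv2.imread('pics/s5.png')[90:230,140:310]; b=cv2.imread('pics/d5.png')[90:230,200:370]; cv2.imwrite('pics/s5c.png',cv2.resize(np.hstack([a,b]),None,fx=2.35,fy=2.35,interpolation=cv2.INTER_CUBIC))
"
```

```text
t 7.92 tip in jig mm [  1.  -46.8 116.4] F [ 0.1 -0.6  2.7] open 0.01 q [-0.3   0.73  0.08  2.07 -0.16  0.34 -0.28]
```

View pics/s5c.png

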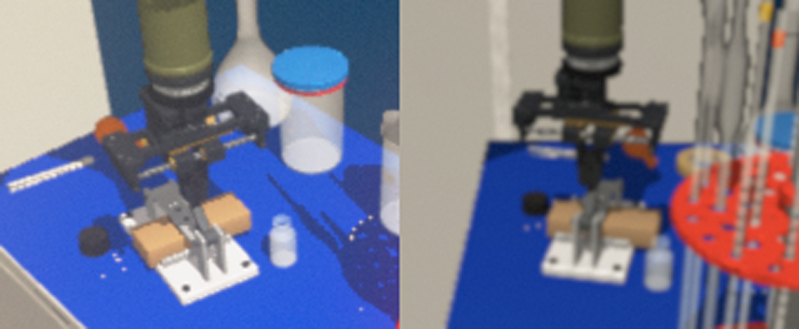

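The lever is being pushed over, now at about 40° with the tips on the grip. I'm continuing down.

>>> send_rows --moves '[0.004,0,0.006,0,0,0,0.008,0,0.013,0,0,0,0.0115,0,0.019,0,0,0,0.0135,0,0.024,0,0,0,0.015,0,0.029,0,0,0]'

```text
clock: 8.43
tool_pos: [0.4901, 0.0961, 0.1113]
eef_rot: [0.77, 0.638, 0.001, -0.001]
contact_force: [0.5, -0.7, 1.8]
opening: 0.006
```

```bash
python3 -c "
from h import *
st()"
```

```text
t 8.43 tip in jig mm [  1.  -31.3  86.3] F [ 0.5 -0.7  1.8] open 0.01 q [-0.32  0.79  0.07  2.07 -0.18  0.28 -0.29]
```

>>> send_rows --moves '[0,0,0.002,0,0,0,0,0,0.0035,0,0,0,0,0,0.005,0,0,0,0,0,0.006,0,0,0,0,0,0.006,0,0,0]'

```text
clock: 8.85
tool_pos: [0.4905, 0.0966, 0.1065]
eef_rot: [0.77, 0.638, 0.002, -0.001]
contact_force: [-2.3, 1.3, 16.1]
opening: 0.007
```

```bash
python3 -c "
from h import *
st()"
```

```text
t 8.85 tip in jig mm [  1.3 -30.7  81.5] F [-2.3  1.3 16.1] open 0.01 q [-0.32  0.8   0.06  2.07 -0.18  0.27 -0.29]
```

>>> send_rows --moves '[0,0,0.001,0,0,0,0,0,0.002,0,0,0,0,0,0.0025,0,0,0,0,0,0.0025,0,0,0,0,0,0.0025,0,0,0]'

```text
clock: 9.27
tool_pos: [0.4906, 0.0967, 0.1061]
eef_rot: [0.77, 0.638, 0.003, -0.001]
contact_force: [-3.1, -0.1, 23.4]
opening: 0.008
```

```bash
python3 -c "
from h import *
st()"
```

```text
t 9.27 tip in jig mm [  1.4 -30.6  81.1] F [-3.1 -0.1 23.4] open 0.01 q [-0.32  0.8   0.06  2.07 -0.18  0.27 -0.29]
```

The force is rising without further motion, so the lever is at its stop. Lifting off.

>>> send_rows --moves '[0,0,-0.005,0,0,0,0,0,-0.025,0,0,0,0,0,-0.055,0,0,0,0,0,-0.09,0,0,0,0,0,-0.12,0,0,0]'

```text
clock: 9.68
tool_pos: [0.4893, 0.0957, 0.2275]
eef_rot: [0.77, 0.638, 0.002, -0.001]
contact_force: [0.2, -0.5, 0.1]
opening: 0.007
```

>>> send_rows --moves '[0.015,0,0,0,0,0,0.04,0,-0.01,0,0,0,0.07,0,-0.02,0,0,0,0.1,0,-0.02,0,0,0,0.12,0,-0.02,0,0,0]'

```text
clock: 10.1
tool_pos: [0.5115, 0.2167, 0.2485]
eef_rot: [0.77, 0.639, 0.003, -0.002]
contact_force: [0.3, 0.4, 0.2]
opening: 0.008
```

```bash
python3 -c "
from h import *
st()
A=[]
I=[]
for n,c in (('scene',140),('side',200)):
    p=snap(n,n+'6'); I.append(cv2.imread('pics/%s6.png'%n)[90:230,c:c+170])
    for q in ('cork_center','vial','cap','amber','dish'): print(n,q,[(s,u.round(1)) for s,u in pt(q,p)])
    v,u=np.mgrid[100:260,140:360]; uv=np.stack([u.ravel(),v.ravel()],1).astype(float)
    nn=cv2.undistortPoints(uv[:,None],np.array(p['mtx']),np.array(p['D']))[:,0]; Rm,t=RT(p)
    d=p['depth'][100:260,140:360].ravel(); X=(np.c_[nn,np.ones(len(nn))]*d[:,None]-t)@Rm-JO
    A.append(np.c_[X@JX,X@JY,X[:,2]]*1e3)
cv2.imwrite('pics/s6c.png',cv2.resize(np.hstack(I),None,fx=2.35,fy=2.35,interpolation=cv2.INTER_CUBIC))
A=np.vstack(A); S=A[abs(A[:,0])<5]
for y in range(-80,70,10):
    b=S[(S[:,1]>=y)&(S[:,1]<y+10)&(S[:,2]<120)]; print(y,len(b),(np.median(b[:,2]).round(1),b[:,2].max().round(1)) if len(b) else '')
"
```

```text
t 10.1 tip in jig mm [-2.000e-01  9.130e+01  2.235e+02] F [0.3 0.4 0.2] open 0.01 q [-0.59  0.62  0.17  1.81 -0.16  0.72 -0.51]
scene cork_center [(0.59, array([223.9, 189.2]))]
scene vial [(0.74, array([260.2, 201.2]))]
scene cap [(0.67, array([180.9, 195.7]))]
scene amber [(0.73, array([296.2, 292.3])), (0.25, array([228.9, 193.7]))]
scene dish [(0.72, array([343.9, 334.9]))]
side cork_center [(0.92, array([284.8, 186. ]))]
side vial [(0.54, array([305.9, 211.4])), (0.25, array([287.1, 189. ]))]
side cap [(0.68, array([310.6, 213. ])), (0.43, array([259.8, 180. ]))]
side amber [(0.61, array([251. , 287.5]))]
side dish [(0.66, array([243.2, 337.2]))]
-80 23 (np.float64(81.5), np.float64(88.5))
-70 19 (np.float64(53.6), np.float64(83.7))
-60 20 (np.float64(78.6), np.float64(83.4))
-50 19 (np.float64(79.7), np.float64(83.8))
-40 27 (np.float64(80.0), np.float64(83.6))
-30 25 (np.float64(79.7), np.float64(85.2))
-20 17 (np.float64(82.1), np.float64(87.2))
-10 14 (np.float64(82.3), np.float64(84.4))
0 4 (np.float64(57.8), np.float64(60.9))
10 4 (np.float64(61.5), np.float64(63.2))
20 7 (np.float64(60.0), np.float64(61.4))
30 7 (np.float64(59.1), np.float64(61.8))
40 11 (np.float64(59.5), np.float64(61.2))
50 12 (np.float64(59.5), np.float64(62.2))
60 15 (np.float64(62.6), np.float64(64.5))
```

View pics/s6c.png

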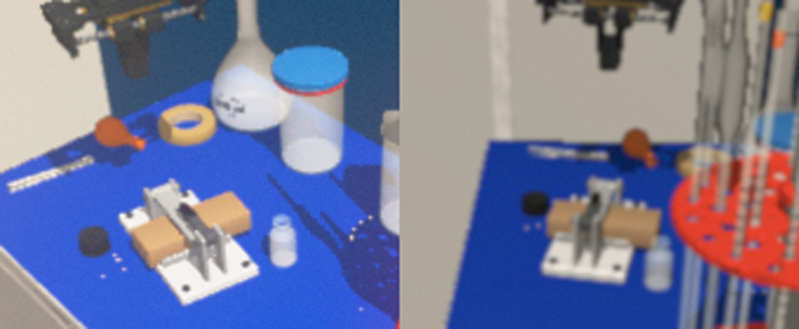

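The lever looks down, but the depth spread on the grip is a few millimetres. I'm averaging several shots for a proper angle check.

```bash
python3 -c "
from h import *
for n in ('scene','side','wrist'):
    A=[]
    for k in range(4):
        p=imaging.snapshot(n)
        v,u=np.mgrid[0:420,0:560]; uv=np.stack([u.ravel(),v.ravel()],1).astype(float)
        nn=cv2.undistortPoints(uv[:,None],np.array(p['mtx']),np.array(p['D']))[:,0]; Rm,t=RT(p)
        d=p['depth'].ravel(); X=(np.c_[nn,np.ones(len(nn))]*d[:,None]-t)@Rm-JO
        A.append((np.c_[X@JX,X@JY,X[:,2]]*1e3)[d>0])
    A=np.vstack(A)
    for nm,lo,hi,w in (('grip',-36,-5,3),('strap',5,50,12)):
        b=A[(abs(A[:,0]-.5)<w)&(A[:,1]>lo)&(A[:,1]<hi)&(A[:,2]<100)&(A[:,2]>(70 if nm=='grip' else 50))]
        if len(b)>10:
            f=np.polyfit(b[:,1],b[:,2],1); print(n,nm,len(b),'slope',f[0].round(3),'z mid',np.polyval(f,(lo+hi)/2).round(1))
cv2.imwrite('pics/w7.png',cv2.cvtColor(p['image'],cv2.COLOR_RGB2BGR)); st()
"
```

```text
scene grip 56 slope 0.077 z mid 82.9
scene strap 216 slope 0.001 z mid 59.3
side grip 34 slope 0.062 z mid 83.5
side strap 94 slope -0.001 z mid 60.2
wrist grip 226 slope 0.024 z mid 83.5
wrist strap 4135 slope -0.006 z mid 59.2
t 11.3 tip in jig mm [  0.5  88.1 223.1] F [-0.5  0.1  0.7] open 0.01 q [-0.58  0.62  0.17  1.81 -0.16  0.72 -0.51]
```

View pics/w7.png

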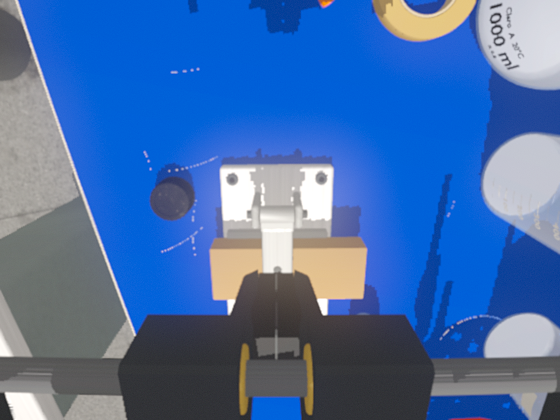

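Grip top minus strap top is 23.8 mm, against 24 mm expected when fully down, so the lever is level. Handing in.

```bash
python3 -c "
from h import *
st(); print(r.finish_job())"
```

```text
t 11.3 tip in jig mm [  0.5  88.1 223.1] F [-0.5  0.1  0.7] open 0.01 q [-0.58  0.62  0.17  1.81 -0.16  0.72 -0.51]
the job is handed in; nothing more can be done
None
```

The cork is clamped: the strap lies flat on it and the cam lever is down on the strap. I handed the job in at 11.3 s, and no verdict was reported. With the gripper shut, I swung the strap over and pressed it until the force reached 28 N. I then went round behind the lever and pushed it over until it stopped moving, at 23 N.

**Strap:** its top measured about 59–60 mm high with a slope of at most 0.006. The expected height is 58 mm, so the depth readings run about 1 mm high.

**Lever:** the top of the grip was 23.8 mm above the strap, against 24 mm when fully down. The tips also stopped at 81 mm, where about 82 mm is expected. The slopes fitted along the grip disagreed: 0.08 and 0.06 from the two outside cameras, 0.02 from the wrist. I trusted the height, and all three are below the 0.1 limit.

**Cork and bystanders:** the vial, cap, bottle, dish and cork were still in place in the pictures, moved by a few pixels at most, within the networks' scatter. For the cap, the side camera's best hit (0.68) lay on the vial. Its second hit (0.43) and the scene camera both put the cap where it started.

**Robot:** it was clear of everything, with the tips 223 mm above the worktop and under 1 N of force.

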